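Nip a repaired volume in the screw press

TASK

The volume with the green spine has been repaired and needs nipping in the bench press. Push it along the press's board until its long side lies flush against the wooden fence and its end is fully home against the metal back stop under the platen; then wind the handle clockwise until the platen meets the cover and snug it with about half a turn more, without crushing the book. Let go, and leave the other things on the bench where they are.

Things in the scene. Friction and masses are not known exactly. Their poses are not given: they have to be found in the camera images.
- press: Green C-frame screw press, fixed on a plywood board; origin on the table, under the screw's axis; x along the board from the open mouth to the column, z up. Board: top 20 mm above the table, x -320 to 170, y -150 to 100 mm. Arm over the mouth: x -40 to 143, y -25 to 25, z 140 to 175 mm, with a 42 mm collar round the screw up to z 181. Column behind the stop: x 93 to 143 mm.
- home (a point): Point on the board's top where the centre of the book's underside lies when the book is fully home: at (-25, 0, 20) mm in the press frame. Same axes as the press.
- fence (a point): Top edge of the wooden fence's face, mid-length: at (-100, +65, 38) mm in the press frame. The face looks to -y; the fence runs along the press's x from -275 to +75 mm, is 14 mm thick and stands 18 mm above the board.
- stop (a point): Top edge of the metal back stop's face, at its middle: at (+75, 0, 50) mm in the press frame. The face looks to -x (the mouth), 130 mm wide, 30 mm above the board.
- book: Volume to be pressed: closed hardback, grey cover, green spine on its -y side, lying flat; 200 mm (its x) x 130 mm (its y) x 40 mm high, about 0.7 kg, slides under a few newtons. Origin at the centre of its underside. Starts on the press's board, its x within 10 degrees of the press's x, 115 to 175 mm short of home and 15 to 50 mm off it on the side away from the fence.
- platen: Green pressing plate under the screw, 110 x 110 x 14 mm; origin at the centre of its underside, which is 60 mm above the table on touching the book's cover, and 82 mm minus 18 mm per handle turn before that. Hangs on a yellow spring of 4.5 N per mm (24 mm travel): after touch the force grows by about 80 N per turn. Does not rotate.
- handle (a joint): Angle of the handle (rad): 0 fully raised, starts at 0.3 to 4.0, grows clockwise seen from above, limit 14.8. Each turn lowers screw, handle and platen by 18 mm. Friction of 0.25 N m (plus 0.03 N m per rad/s) holds it wherever it is left; half a turn past touch the resistance has risen by about 0.13 N m.
- red_ball (a point): Centre of the red ball on the handle. The handle is a level steel bar 12 mm across through the screw's top, with an 18 mm ball at each end (red, black), each 65 mm from the axis, and a hub 30 mm across and 30 mm high at the axis. This point is at the bar's mid-height: 247 mm above the table fully raised, less 18 mm per turn.
- blue_volume: Bystander: closed blue volume, 180 x 130 x 35 mm; origin at the centre of its underside
- weight: Bystander: brass knob weight, 44 mm across, 48 mm high, standing on the press's board beside the platen, at about (+60, -115) mm in the press frame; origin at the centre of its underside
- paste_jar: Bystander: white jar with green cap, 64 mm across, 75 mm high; origin at the centre of its underside
- pencil_cup: Bystander: open grey cup, 72 mm across, 90 mm high; origin at the centre of its underside
- tape_roll: Bystander: paper roll lying flat, 100 mm across, 25 mm high; origin at the centre of its underside
- label_tray: Bystander: flat yellow box, 130 x 100 x 20 mm; origin at the centre of its underside
Not all that is in view belongs to the job. What is shaped like the book but red is not meant.

How it is judged:
By the outcome, as a careful person would: the job done as asked, in the order asked, and still so for the second after the job is handed in, with the robot touching nothing.
It also fails if it takes over 72 s, if anything falls off the work surface, if the arm or the gripper's body presses on something with over 40 N, if the wrist force passes 120 N, or if a joint passes its speed limit or range.

ROBOT

A 7-joint arm with a two-finger parallel gripper is mounted at the origin on the work surface. World frame = base frame: x ahead of the robot, y to its left, z up, the work surface at z = 0. Lengths are in m, angles in degrees, forces in N, time in s.
With the tool pointing down it reaches from about 0.35 to 0.9 m from the base axis. Payload 7.2 kg.
Tool frame: the origin (TCP) lies between the finger pads; the fingertips stand 22 mm ahead of it and the grasp point (between the pads) lies 3 mm ahead of it (nose_length is the distance from the TCP to the fingertips, in m); z points along the fingers, y is the direction in which the jaws open and shut (so a half turn about z gives the same grasp; the last joint's range is limited). The gripper opens to 88 mm and grips with 3 to 60 N. Pads are 20 mm wide; open, the fingers measure 115 mm over their backs; the gripper's body (75 mm by 178 mm) begins 61 mm behind the grasp point.
Start: joints at [-79.824, 23.554, -0.728, 91.456, 0.321, 64.991, -4.71], TCP at [0.152, 0.606, 0.245] pointing down, gripper open.
Joint ranges: [-169.25, 169.25], [-16.82, 113.86], [-84.01, 82.57], [7.8, 145.47], [-59.2, 239.2], [7.22, 106.19], [-163.78, 163.78]. Speed limits (degrees/s): [136.94, 136.94, 172.46, 172.46, 180, 180, 180].

INTERFACE

Orientations are given as a 3x3 rotation matrix whose columns are the frame's x, y, z axes.
In Python, from rig import * gives the robot as it stands.
- The arm moves only by the tool arm_command, never from a script. Its argument "plan" is a list of rows, each an object of numbers: "rx", "ry", "rz": the turn, a rotation vector about the tool's x, y, z in rad; "tx", "ty", "tz": the shift along the tool's x, y, z in m; "claw": the finger opening in m, from 0 to 0.0878. In form: [{"rx": .., "ry": .., "rz": .., "tx": .., "ty": .., "tz": .., "claw": ..}, ...]. A call has 1 to 12 rows; each row is the pose to reach, as a shift and turn from the pose commanded when the call began, along the tool's axes at that moment; what a row does not reach only later rows make up. A row lasts 1/12 s, in which the tool goes at most 41.7 mm and 7.16 degrees, less where a joint would pass 70% of its speed; a pose out of reach is approached as far as the arm can. A call with a gripper value outside its range is refused whole. The fingers move at their own pace and stop on an object; "squeeze" is the grip in N (left out, the last holds). Time passes only in rows, so rows that repeat a pose let the fingers close. It gives the time, the measured TCP pose, the force and the opening at its end, in the units of the state.
- observe(): the state, without advancing time (a new reading comes with each control period).
- camera(name): name is "scene" or "top" or "wrist"; returns a dict with "frame" (480x640x3 uint8, red, green, blue), "vertical_fov" (degrees; the focal length in pixels is half the picture's height over the tangent of half this angle, whatever the lens; pixels are square), "cx", "cy" (the principal point, pixels), "R" (3x3) and "t" (3): a world point X has camera coordinates R X + t. Camera axes: x right, y down, z forward; pixel columns grow to the right and rows downward; lengths in m; the calibration is good to about 2 mm. The wrist camera is an equidistant fisheye: a pixel r from the principal point sees the ray r / f radians off the axis. A picture is of the moment at which its call begins. There is no depth.
- job_done(): hands the job in, once; it reports no verdict.
The state is a dict: "clock": time; "joint_pos": joint angles; "dq": joint speeds; "effort": joint torques, N m; "tool_pos": TCP position; "ee_rot": TCP orientation; "contact_force": force on the tool from outside, world axes, zero at the start; "wrist_torque": the same for the moment, N m; "grip_width": opening from 0.0 (shut) to 1.0 (fully open).
Only numpy, scipy, OpenCV 4.12 (cv2) and the standard library are available. Lean on these libraries where they do the work, as an engineer would, in place of code of your own. Each camera call takes 0.05 s, during which the arm holds its last target. There are 200 camera calls.

## Working session

There is one attempt and no reset: what is moved stays moved. The work goes in short steps, Python scripts to look and compute and a tool call to move; the robot and the scene stay as the last step left them, time stands still between calls to the robot, and variables do not carry over. Pictures are saved under pics/ and viewed, about 8 in all and at most 12, crops included, and the job is handed in when it is done.

Besides the shell and the picture viewer there is one more tool, called after "Call:" as a command line: name --argument value ..., lists and objects as JSON in quotes. arm_command: Moves the arm, as the interface text tells. Its arguments: {"type":"object","properties":{"plan":{"type":"array","items":{"type":"object","properties":{"rx":{"type":"number"},"ry":{"type":"number"},"rz":{"type":"number"},"tx":{"type":"number"},"ty":{"type":"number"},"tz":{"type":"number"},"claw":{"type":"number"}}}},"squeeze":{"type":"number"}},"required":["plan"]}

```bash
mkdir -p pics; ls; python3 - <<'E'
from rig import *
import cv2,pickle,numpy as np
s=observe();print({k:np.round(v,3).tolist() for k,v in s.items()})
d={}
for n in("scene","top"):
    c=camera(n);d[n]=c
    print(n,c["vertical_fov"],c["cx"],c["cy"],np.round(c["R"],3).tolist(),np.round(c["t"],3))
    cv2.imwrite(f"pics/{n}0.png",c["frame"][:,:,::-1])
pickle.dump(d,open("c0.pkl","wb"))
E
```

```text
pics
{'clock': 0.0, 'joint_pos': [-79.823, 23.598, -0.729, 91.503, 0.322, 64.991, -4.711], 'dq': [0.074, 0.008, -0.093, 0.1, 0.068, -0.002, -0.07], 'effort': [-0.0, -58.794, 0.642, -29.108, -0.054, 0.018, 0.0], 'tool_pos': [0.152, 0.606, 0.244], 'ee_rot': [[-0.97, 0.243, -0.0], [0.243, 0.97, -0.002], [-0.0, -0.002, -1.0]], 'contact_force': [0.284, -0.045, -0.412], 'wrist_torque': [0.05, 0.01, 0.054], 'grip_width': 0.999}
scene 52.06990147304736 317.81955929901864 230.89401196332025 [[-0.83, 0.557, 0.017], [0.295, 0.465, -0.834], [-0.473, -0.688, -0.551]] [0.357 0.011 1.531]
top 53.05296626165673 328.6574800310669 234.84179117178056 [[0.09, -0.996, 0.005], [-0.974, -0.089, -0.209], [0.209, 0.014, -0.978]] [-0.031  0.497  1.204]
```

View pics/scene0.png

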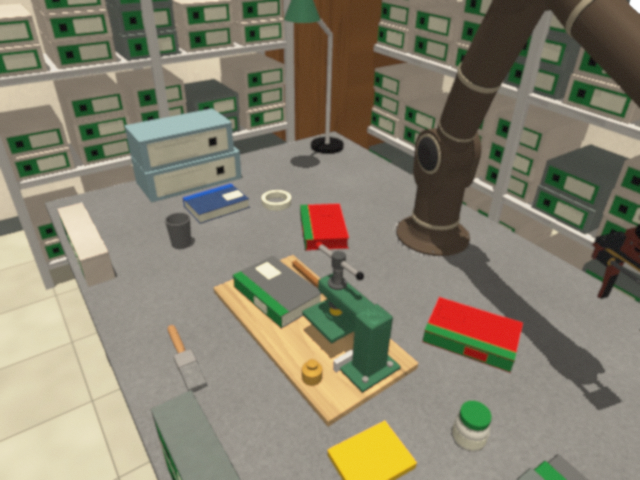

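View pics/top0.png

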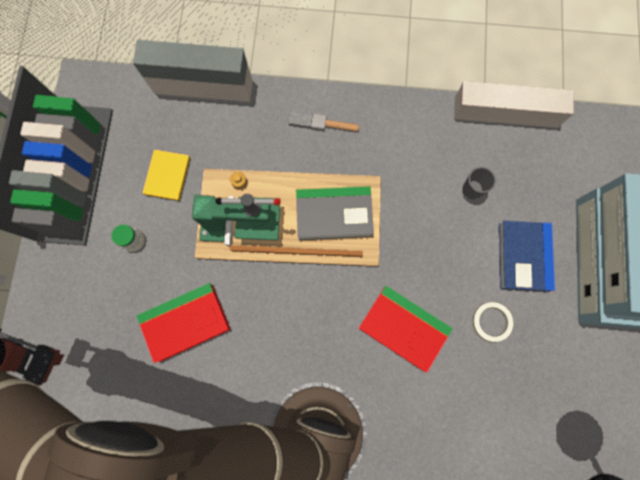

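```bash
cat > h.py <<'E'
import numpy as np,cv2
def f(c): return 240/np.tan(np.radians(c["vertical_fov"]/2))
def cast(c,uv,z):
    uv=np.atleast_2d(uv).astype(float);R=np.array(c["R"]);C=-R.T@np.array(c["t"])
    d=np.c_[(uv[:,0]-c["cx"])/f(c),(uv[:,1]-c["cy"])/f(c),np.ones(len(uv))]@R
    return C+d*((z-C[2])/d[:,2])[:,None]
def proj(c,X):
    p=np.atleast_2d(X)@np.array(c["R"]).T+np.array(c["t"]);return np.c_[p[:,0]/p[:,2]*f(c)+c["cx"],p[:,1]/p[:,2]*f(c)+c["cy"]]
def mask(c,lo,hi,box):
    h=cv2.cvtColor(c["frame"],cv2.COLOR_RGB2HSV);m=cv2.inRange(h,lo,hi);o=np.zeros_like(m);x0,y0,x1,y1=box
    o[y0:y1,x0:x1]=m[y0:y1,x0:x1];return o
def pts(m): 
    y,x=np.nonzero(m);return np.c_[x,y]
def rect(c,m,z):
    n,l,st,_=cv2.connectedComponentsWithStats(m)
    P=cast(c,pts(m),z)[:,:2].astype(np.float32);return cv2.minAreaRect(P*1000)
E
python3 - <<'E'
from h import *
import pickle
d=pickle.load(open("c0.pkl","rb"));c=d["top"]
wood=mask(c,(8,60,120),(25,255,255),(190,165,385,270))
n,l,st,ce=cv2.connectedComponentsWithStats(wood);print([tuple(s) for s in st[1:] if s[4]>100])
m=(l==(1+np.argmax(st[1:,4]))).astype(np.uint8)
print("board",rect(c,m,.02)); print(cv2.boxPoints(rect(c,m,.02)).round(0).tolist())
gr=mask(c,(45,120,50),(80,255,255),(292,180,378,205)); print("spine",len(pts(gr)),rect(c,gr,.06),cv2.boxPoints(rect(c,gr,.06)).round(0).tolist())
k=mask(c,(0,0,0),(180,60,125),(294,190,376,243));print("cover",rect(c,k,.06),cv2.boxPoints(rect(c,k,.06)).round(0).tolist())
for z in(.235,.245):
  r=mask(c,(0,150,80),(8,255,255),(260,190,290,212));print("ball",len(pts(r)),cast(c,pts(r).mean(0),z))
s=d["scene"];r=mask(s,(0,150,80),(8,255,255),(300,235,375,290));print("sc",len(pts(r)))
big=np.hstack([cv2.resize(c["frame"][160:275,185:390],None,fx=3.5,fy=3.5,interpolation=2)])
cv2.imwrite("pics/a.png",big[:,:,::-1])
E
```

```text
[(np.int32(194), np.int32(169), np.int32(187), np.int32(97), np.int32(8955))]
board ((546.1339721679688, 125.90564727783203), (253.73741149902344, 491.39208984375), 2.7518444061279297)
[[408.0, 365.0], [431.0, -126.0], [685.0, -113.0], [661.0, 377.0]]
spine 510 ((612.755126953125, 12.605659484863281), (20.250951766967773, 191.68968200683594), 7.763608932495117) [[590.0, 106.0], [616.0, -84.0], [636.0, -81.0], [610.0, 109.0]]
cover ((544.83837890625, 2.8347702026367188), (110.53984069824219, 190.14759826660156), 8.003719329833984) [[477.0, 89.0], [503.0, -99.0], [613.0, -84.0], [586.0, 105.0]]
ball 36 [[0.52517835 0.13554907 0.235     ]]
ball 36 [[0.52240775 0.13421829 0.245     ]]
sc 481
```

View pics/a.png

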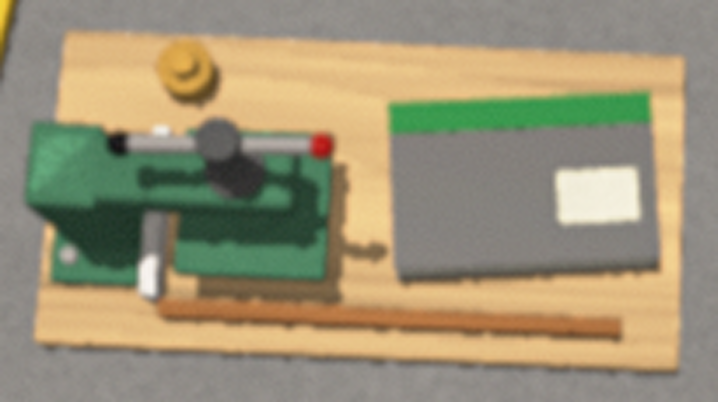

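The wanted book is the grey-cover, green-spine volume at top (335,213). The look-alikes are the red volumes at (183,323) and (405,328) and the shelf books at the left, and I rejected those. The crop confirms the choice, shows the red ball at top (277,201), and shows the fence on the robot's side.

```bash
cat >> h.py <<'E'
PX=np.array([-.047,.9989]);PY=np.array([-.9989,-.047]);O=np.array([.5176,.1997]);PA=92.7
def w(x,y): return O+x/1e3*PX+y/1e3*PY
def inv(p): d=(np.asarray(p)[:2]-O)*1e3;return np.array([d@PX,d@PY])
def move(s,x,y,z,yaw=None):
    "press-frame mm, yaw of tool y rel. press x -> tool shift"
    R=np.array(s["ee_rot"]);D=np.array([*w(x,y),z/1e3])-np.array(s["tool_pos"]);t=R.T@D
    r=0
    if yaw is not None:
        a=np.degrees(np.arctan2(R[1,1],R[0,1]));r=-np.radians((PA+yaw-a+180)%360-180)
    return np.round([*t,r],4).tolist()
def stat(s): return inv(s["tool_pos"]).round(1).tolist(),round(s["tool_pos"][2]*1e3,1),np.round(s["contact_force"],1).tolist(),s["clock"]
def tri(c1,u1,c2,u2):
    P=[np.array([[f(c),0,c["cx"]],[0,f(c),c["cy"]],[0,0,1]])@np.c_[np.array(c["R"]),np.array(c["t"])] for c in(c1,c2)]
    X=cv2.triangulatePoints(P[0],P[1],np.array(u1,float).reshape(2,1),np.array(u2,float).reshape(2,1));return (X[:3]/X[3]).ravel()
E
python3 - <<'E'
from h import *
from rig import *
import pickle
d=pickle.load(open("c0.pkl","rb"));c,s=d["top"],d["scene"]
r=mask(c,(0,150,80),(8,255,255),(260,190,290,212))
r2=mask(s,(0,130,70),(8,255,255),(310,240,375,285));n,l,st,ce=cv2.connectedComponentsWithStats(r2);print(st[1:].tolist(),ce[1:].round(1).tolist())
print(proj(s,[.524,.1349,.24]))
for q in ce[1:]:
  X=tri(c,pts(r).mean(0),s,q);print(X,inv(X))
o=observe();print(stat(o))
print(move(o,*inv(o["tool_pos"]),360)); print(move(o,-200,-130,360,0),move(o,-200,-130,52,0))
E
```

```text
[[310, 240, 38, 10, 305]] [[328.4, 243.9]]
[[318.30711489 243.95353684]]
[0.51459372 0.14138494 0.24282486] [-58.10962034   5.74377975]
([422.8, 346.1], np.float64(243.9), [-0.2, -0.9, 0.3], 0.1)
[-0.0, -0.0002, -0.1161, 0.0]
[-0.6356, -0.4591, -0.1153, -0.2929] [-0.6355, -0.4586, 0.1927, -0.2929]
```

Call:
arm_command --plan '[{"tz": -0.04},{"tz": -0.08},{"tz": -0.116},{"tx": -0.03,"ty": -0.02,"tz": -0.116,"rz": -0.1},{"tx": -0.06,"ty": -0.045,"tz": -0.116,"rz": -0.2},{"tx": -0.09,"ty": -0.065,"tz": -0.116,"rz": -0.293},{"tx": -0.12,"ty": -0.087,"tz": -0.116,"rz": -0.293},{"tx": -0.15,"ty": -0.109,"tz": -0.116,"rz": -0.293},{"tx": -0.18,"ty": -0.13,"tz": -0.116,"rz": -0.293},{"tx": -0.21,"ty": -0.152,"tz": -0.116,"rz": -0.293},{"tx": -0.24,"ty": -0.174,"tz": -0.116,"rz": -0.293},{"tx": -0.27,"ty": -0.196,"tz": -0.116,"rz": -0.293}]'

```text
validation failed for argument at $.pl...
```

```bash
python3 - <<'E'
from h import *
from rig import *
o=observe();print(stat(o),np.round(o["ee_rot"],3).tolist(),o["joint_pos"]);print(move(o,-200,-130,360,0))
E
```

```text
([422.8, 346.1], np.float64(243.9), [-0.2, -0.9, 0.3], 0.1) [[-0.97, 0.243, -0.0], [0.243, 0.97, -0.001], [-0.0, -0.001, -1.0]] [-79.82382838  23.59355151  -0.72720423  91.49838073   0.32361644
  64.98985736  -4.71021699]
[-0.6356, -0.4591, -0.1153, -0.2929]
```

Call:
arm_command --plan '[{"rx": 0,"ry": 0,"rz": 0,"tx": 0,"ty": 0,"tz": -0.04,"claw": 0.0878},{"rx": 0,"ry": 0,"rz": 0,"tx": 0,"ty": 0,"tz": -0.08,"claw": 0.0878},{"rx": 0,"ry": 0,"rz": 0,"tx": 0,"ty": 0,"tz": -0.116,"claw": 0.0878},{"rx": 0,"ry": 0,"rz": -0.1,"tx": -0.03,"ty": -0.02,"tz": -0.116,"claw": 0.0878},{"rx": 0,"ry": 0,"rz": -0.2,"tx": -0.06,"ty": -0.045,"tz": -0.116,"claw": 0.0878},{"rx": 0,"ry": 0,"rz": -0.293,"tx": -0.09,"ty": -0.065,"tz": -0.116,"claw": 0.0878},{"rx": 0,"ry": 0,"rz": -0.293,"tx": -0.12,"ty": -0.087,"tz": -0.116,"claw": 0.0878},{"rx": 0,"ry": 0,"rz": -0.293,"tx": -0.15,"ty": -0.109,"tz": -0.116,"claw": 0.0878},{"rx": 0,"ry": 0,"rz": -0.293,"tx": -0.18,"ty": -0.13,"tz": -0.116,"claw": 0.0878},{"rx": 0,"ry": 0,"rz": -0.293,"tx": -0.21,"ty": -0.152,"tz": -0.116,"claw": 0.0878},{"rx": 0,"ry": 0,"rz": -0.293,"tx": -0.24,"ty": -0.174,"tz": -0.116,"claw": 0.0878},{"rx": 0,"ry": 0,"rz": -0.293,"tx": -0.27,"ty": -0.196,"tz": -0.116,"claw": 0.0878}]'

```text
clock: 1.1
tool_pos: [0.367, 0.3486, 0.3605]
ee_rot: [[-0.999, -0.047, -0.0], [-0.047, 0.999, -0.0], [0.0, -0.0, -1.0]]
contact_force: [0.1, -0.5, -0.3]
grip_width: 0.998
```

```bash
python3 - <<'E'
from h import *
from rig import *
o=observe();print(stat(o),np.round(o["ee_rot"],3).tolist(),o["joint_pos"]);print(move(o,-200,-130,360,0))
E
```

```text
([155.8, 143.4], np.float64(360.5), [0.1, -0.5, -0.3], 1.1) [[-0.999, -0.047, -0.0], [-0.047, 0.999, -0.0], [0.0, -0.0, -1.0]] [-55.39202626   6.90522491   7.17048449  98.05937319  -0.89505197
  75.10645439  44.66458994]
[-0.2733, -0.3559, 0.0005, 0.0001]
```

Call:
arm_command --plan '[{"rx": 0,"ry": 0,"rz": 0,"tx": -0.025,"ty": -0.032,"tz": 0,"claw": 0.0878},{"rx": 0,"ry": 0,"rz": 0,"tx": -0.05,"ty": -0.065,"tz": 0,"claw": 0.0878},{"rx": 0,"ry": 0,"rz": 0,"tx": -0.075,"ty": -0.097,"tz": 0,"claw": 0.0878},{"rx": 0,"ry": 0,"rz": 0,"tx": -0.1,"ty": -0.13,"tz": 0,"claw": 0.0878},{"rx": 0,"ry": 0,"rz": 0,"tx": -0.125,"ty": -0.162,"tz": 0,"claw": 0.0878},{"rx": 0,"ry": 0,"rz": 0,"tx": -0.15,"ty": -0.195,"tz": 0,"claw": 0.0878},{"rx": 0,"ry": 0,"rz": 0,"tx": -0.175,"ty": -0.227,"tz": 0,"claw": 0.0878},{"rx": 0,"ry": 0,"rz": 0,"tx": -0.2,"ty": -0.26,"tz": 0,"claw": 0.0878},{"rx": 0,"ry": 0,"rz": 0,"tx": -0.225,"ty": -0.292,"tz": 0,"claw": 0.0878},{"rx": 0,"ry": 0,"rz": 0,"tx": -0.25,"ty": -0.325,"tz": 0,"claw": 0.0878},{"rx": 0,"ry": 0,"rz": 0,"tx": -0.273,"ty": -0.356,"tz": 0,"claw": 0.0878},{"rx": 0,"ry": 0,"rz": 0,"tx": -0.273,"ty": -0.356,"tz": 0.03,"claw": 0.0878}]'

```text
clock: 2.1
tool_pos: [0.6608, -0.0012, 0.3348]
ee_rot: [[-0.999, -0.039, 0.009], [-0.039, 0.999, -0.005], [-0.009, -0.005, -1.0]]
contact_force: [-2.0, -0.3, -0.6]
grip_width: 0.997
```

```bash
python3 - <<'E'
from h import *
from rig import *
import pickle
c=camera("wrist");pickle.dump(c,open("w1.pkl","wb"));print(c["vertical_fov"],c["cx"],c["cy"])
cv2.imwrite("pics/w1.png",c["frame"][:,:,::-1])
o=observe();print(stat(o),o["joint_pos"].round(1));print(move(o,-205,-132,52,0))
E
```

```text
65.70646984690485 319.54553987046546 233.8871441547771
([-203.4, -129.2], np.float64(325.1), [-2.7, 0.4, -5.3], 2.15) [-20.4  24.8  23.5  81.3  -9.7  76.2  95.9]
[-0.0038, -0.0007, 0.2731, -0.0065]
```

View pics/w1.png

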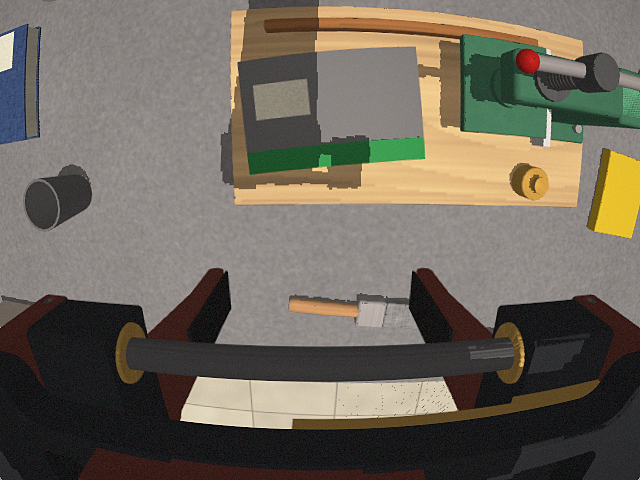

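Call:
arm_command --plan '[{"rx": 0,"ry": 0,"rz": 0,"tx": 0,"ty": 0,"tz": 0.04,"claw": 0.0878},{"rx": 0,"ry": 0,"rz": 0,"tx": 0,"ty": 0,"tz": 0.08,"claw": 0.0878},{"rx": 0,"ry": 0,"rz": 0,"tx": 0,"ty": 0,"tz": 0.12,"claw": 0.0878},{"rx": 0,"ry": 0,"rz": 0,"tx": 0,"ty": 0,"tz": 0.15,"claw": 0.0878},{"rx": 0,"ry": 0,"rz": 0,"tx": 0,"ty": 0,"tz": 0.18,"claw": 0.0878},{"rx": 0,"ry": 0,"rz": 0,"tx": 0,"ty": 0,"tz": 0.2,"claw": 0.0878},{"rx": 0,"ry": 0,"rz": 0,"tx": 0,"ty": 0,"tz": 0.22,"claw": 0.0878},{"rx": 0,"ry": 0,"rz": 0,"tx": 0,"ty": 0,"tz": 0.22,"claw": 0.0878},{"rx": 0,"ry": 0,"rz": 0,"tx": 0,"ty": 0,"tz": 0.22,"claw": 0.0878}]'

```text
clock: 2.9
tool_pos: [0.6546, 0.0088, 0.1099]
ee_rot: [[-0.999, -0.048, -0.003], [-0.048, 0.999, 0.0], [0.003, 0.0, -1.0]]
contact_force: [1.0, -0.6, 0.9]
grip_width: 1.004
```

```bash
cat >> h.py <<'E'
def wray(c,uv):
    u=np.array(uv,float)-[c["cx"],c["cy"]];r=np.hypot(*u);th=r/f(c);v=np.array([*(u/r*np.sin(th)),np.cos(th)])
    R=np.array(c["R"]);return -R.T@np.array(c["t"]),R.T@v
def ray(c,uv):
    R=np.array(c["R"]);v=R.T@np.array([(uv[0]-c["cx"])/f(c),(uv[1]-c["cy"])/f(c),1]);return -R.T@np.array(c["t"]),v/np.linalg.norm(v)
def meet(a,b):
    (p,u),(q,v)=a,b;A=np.c_[u,-v];k=np.linalg.lstsq(A,q-p,rcond=None)[0];x,y=p+k[0]*u,q+k[1]*v;return (x+y)/2,np.linalg.norm(x-y)
def wz(c,uv,z): p,v=wray(c,uv);return p+v*(z-p[2])/v[2]
E
python3 - <<'E'
from h import *
from rig import *
import pickle
c=pickle.load(open("w1.pkl","rb"));t=pickle.load(open("c0.pkl","rb"))["top"]
r=mask(c,(0,150,80),(8,255,255),(505,40,550,80));r2=mask(t,(0,150,80),(8,255,255),(260,190,290,212))
X,e=meet(wray(c,pts(r).mean(0)),ray(t,pts(r2).mean(0)));print(X,e,inv(X))
for n,uv,z in(("book",(247,173),.06),("book",(425,158),.06),("book",(415,47),.06),("book",(238,62),.06),("board",(234,204),.02),("board",(577,207),.02),("board",(232,11),.02),("wt",(537,184),.06)): print(n,inv(wz(c,uv,z)).round(1))
o=observe();print(stat(o));print(move(o,-205,-132,52,0))
E
```

```text
[0.52365298 0.13500363 0.241597  ] 0.0008648941585908078 [-64.9096894   -3.00559543]
book [-291.5 -105.4]
book [-89.  -88.7]
book [-101.2   39. ]
book [-299.    21.9]
board [-318.6 -149. ]
board [ 171.9 -150.4]
board [-316.1   98.5]
wt [  65.2 -114.1]
([-197.2, -127.9], np.float64(109.9), [1.0, -0.6, 0.9], 2.9)
[-0.0043, -0.0079, 0.0579, 0.0011]
```

Call:
arm_command --plan '[{"rx": 0,"ry": 0,"rz": 0,"tx": -0.004,"ty": -0.008,"tz": 0.03,"claw": 0.0878},{"rx": 0,"ry": 0,"rz": 0,"tx": -0.004,"ty": -0.008,"tz": 0.056,"claw": 0.0878},{"rx": 0,"ry": 0,"rz": 0,"tx": -0.004,"ty": -0.008,"tz": 0.058,"claw": 0.0878},{"rx": 0,"ry": 0,"rz": 0,"tx": 0.004,"ty": -0.008,"tz": 0.058,"claw": 0.0878},{"rx": 0,"ry": 0,"rz": 0,"tx": 0.012,"ty": -0.008,"tz": 0.058,"claw": 0.0878},{"rx": 0,"ry": 0,"rz": 0,"tx": 0.018,"ty": -0.008,"tz": 0.058,"claw": 0.0878},{"rx": 0,"ry": 0,"rz": 0,"tx": 0.024,"ty": -0.008,"tz": 0.058,"claw": 0.0878},{"rx": 0,"ry": 0,"rz": 0,"tx": 0.03,"ty": -0.008,"tz": 0.058,"claw": 0.0878},{"rx": 0,"ry": 0,"rz": 0,"tx": 0.036,"ty": -0.008,"tz": 0.058,"claw": 0.0878},{"rx": 0,"ry": 0,"rz": 0,"tx": 0.042,"ty": -0.008,"tz": 0.058,"claw": 0.0878},{"rx": 0,"ry": 0,"rz": 0,"tx": 0.046,"ty": -0.008,"tz": 0.058,"claw": 0.0878},{"rx": 0,"ry": 0,"rz": 0,"tx": 0.046,"ty": -0.008,"tz": 0.058,"claw": 0.0878}]'

```text
clock: 3.9
tool_pos: [0.6114, -0.0022, 0.0548]
ee_rot: [[-0.999, -0.047, 0.005], [-0.047, 0.999, 0.001], [-0.005, 0.001, -1.0]]
contact_force: [3.6, 0.0, 2.6]
grip_width: 0.999
```

```bash
python3 - <<'E'
from h import *
from rig import *
o=observe();print(stat(o),np.round(o["ee_rot"],3).tolist());print(move(o,-205,-75,52,0))
c=camera("top");m=mask(c,(45,120,50),(80,255,255),(292,180,378,240));R=rect(c,m,.06);print(R,[inv(p/1000).round(0).tolist() for p in cv2.boxPoints(R)])
E
```

```text
([-206.1, -84.2], np.float64(54.8), [3.6, 0.0, 2.6], 3.9) [[-0.999, -0.047, 0.005], [-0.047, 0.999, 0.001], [-0.005, 0.001, -1.0]]
[0.0092, 0.0011, 0.0028, -0.0002]
((590.0721435546875, -60.580543518066406), (19.14446449279785, 47.61800003051758), 5.239635944366455) [[-240.0, -50.0], [-288.0, -52.0], [-287.0, -71.0], [-239.0, -69.0]]
```

Call:
arm_command --plan '[{"rx": 0,"ry": 0,"rz": 0,"tx": 0.004,"ty": 0,"tz": 0.002,"claw": 0.0878},{"rx": 0,"ry": 0,"rz": 0,"tx": 0.007,"ty": 0,"tz": 0.002,"claw": 0.0878},{"rx": 0,"ry": 0,"rz": 0,"tx": 0.009,"ty": 0,"tz": 0.002,"claw": 0.0878},{"rx": 0,"ry": 0,"rz": 0,"tx": 0.009,"ty": 0,"tz": 0.002,"claw": 0.0878}]'

```text
clock: 4.28
tool_pos: [0.606, -0.0024, 0.0538]
ee_rot: [[-0.999, -0.047, 0.011], [-0.047, 0.999, 0.001], [-0.011, 0.0, -1.0]]
contact_force: [9.1, 0.5, 8.6]
grip_width: 0.999
```

Call:
arm_command --plan '[{"rx": 0,"ry": 0,"rz": 0,"tx": 0.001,"ty": 0,"tz": 0,"claw": 0.0878},{"rx": 0,"ry": 0,"rz": 0,"tx": 0.002,"ty": 0,"tz": 0,"claw": 0.0878},{"rx": 0,"ry": 0,"rz": 0,"tx": 0.002,"ty": 0,"tz": 0,"claw": 0.0878}]'

```text
clock: 4.53
tool_pos: [0.6046, -0.0026, 0.0539]
ee_rot: [[-0.999, -0.047, 0.012], [-0.047, 0.999, 0.001], [-0.012, 0.0, -1.0]]
contact_force: [12.1, 0.3, 8.3]
grip_width: 1.0
```

Call:
arm_command --plan '[{"rx": 0,"ry": 0,"rz": 0,"tx": 0.001,"ty": 0,"tz": 0,"claw": 0.0878},{"rx": 0,"ry": 0,"rz": 0,"tx": 0.002,"ty": 0,"tz": 0,"claw": 0.0878},{"rx": 0,"ry": 0,"rz": 0,"tx": 0.002,"ty": 0,"tz": 0,"claw": 0.0878}]'

```text
clock: 4.78
tool_pos: [0.6045, -0.0026, 0.0539]
ee_rot: [[-0.999, -0.047, 0.015], [-0.047, 0.999, 0.001], [-0.015, -0.0, -1.0]]
contact_force: [18.1, 0.5, 1.1]
grip_width: 0.998
```

Call:
arm_command --plan '[{"rx": 0,"ry": 0,"rz": 0,"tx": -0.012,"ty": 0,"tz": 0,"claw": 0.0878},{"rx": 0,"ry": 0,"rz": 0,"tx": -0.03,"ty": 0,"tz": -0.01,"claw": 0.0878},{"rx": 0,"ry": 0,"rz": 0,"tx": -0.03,"ty": -0.02,"tz": -0.045,"claw": 0.0878},{"rx": 0,"ry": 0,"rz": 0,"tx": -0.03,"ty": -0.04,"tz": -0.08,"claw": 0.0878},{"rx": 0,"ry": 0,"rz": 0.12,"tx": -0.02,"ty": -0.065,"tz": -0.1,"claw": 0.0878},{"rx": 0,"ry": 0,"rz": 0.24,"tx": -0.01,"ty": -0.085,"tz": -0.1,"claw": 0.0878},{"rx": 0,"ry": 0,"rz": 0.36,"tx": 0.0,"ty": -0.105,"tz": -0.1,"claw": 0.0878},{"rx": 0,"ry": 0,"rz": 0.48,"tx": 0.015,"ty": -0.124,"tz": -0.1,"claw": 0.0878},{"rx": 0,"ry": 0,"rz": 0.6,"tx": 0.03,"ty": -0.124,"tz": -0.1,"claw": 0.0878},{"rx": 0,"ry": 0,"rz": 0.72,"tx": 0.045,"ty": -0.124,"tz": -0.1,"claw": 0.0878},{"rx": 0,"ry": 0,"rz": 0.84,"tx": 0.06,"ty": -0.124,"tz": -0.1,"claw": 0.0878},{"rx": 0,"ry": 0,"rz": 0.96,"tx": 0.071,"ty": -0.124,"tz": -0.1,"claw": 0.0878}]'

```text
clock: 5.78
tool_pos: [0.5297, -0.1301, 0.1504]
ee_rot: [[-0.606, 0.795, -0.002], [0.795, 0.606, 0.002], [0.003, -0.001, -1.0]]
contact_force: [0.7, 0.3, 0.2]
grip_width: 1.006
```

Call:
arm_command --plan '[{"rx": 0,"ry": 0,"rz": 0.12,"tx": 0,"ty": 0,"tz": 0,"claw": 0.0878},{"rx": 0,"ry": 0,"rz": 0.24,"tx": 0,"ty": 0,"tz": 0,"claw": 0.0878},{"rx": 0,"ry": 0,"rz": 0.36,"tx": 0,"ty": 0,"tz": 0,"claw": 0.0878},{"rx": 0,"ry": 0,"rz": 0.48,"tx": 0,"ty": 0,"tz": 0,"claw": 0.0878},{"rx": 0,"ry": 0,"rz": 0.61,"tx": 0,"ty": 0,"tz": 0,"claw": 0.0878},{"rx": 0,"ry": 0,"rz": 0.61,"tx": 0,"ty": 0,"tz": 0,"claw": 0.0878}]'

```text
clock: 6.28
tool_pos: [0.5312, -0.1296, 0.1504]
ee_rot: [[-0.043, 0.999, -0.002], [0.999, 0.043, 0.001], [0.001, -0.002, -1.0]]
contact_force: [-0.1, -0.2, -0.0]
grip_width: 0.998
```

```bash
python3 - <<'E'
from h import *
from rig import *
import pickle
o=observe();print(stat(o),np.round(o["ee_rot"],3).tolist(),o["joint_pos"].round(0));print(move(o,-330,2,52,-90))
c=camera("top");t=c["frame"][140:290,180:420];w_=camera("wrist");cv2.imwrite("pics/b.png",np.vstack([cv2.resize(t,(480,300)),cv2.resize(w_["frame"],(480,300))])[:,:,::-1])
m=mask(c,(45,120,50),(80,255,255),(292,180,378,240));R=rect(c,m,.06);print(R[1],[inv(p/1000).round(0).tolist() for p in cv2.boxPoints(R)])
pickle.dump((c,w_),open("c2.pkl","wb"))
E
```

```text
([-329.6, 1.9], np.float64(150.4), [-0.1, -0.2, -0.0], 6.2833) [[-0.043, 0.999, -0.002], [0.999, 0.043, 0.001], [0.001, -0.002, -1.0]] [-26.  28.  46. 110. -25.  53.  35.]
[-0.0005, 0.0, 0.0984, -0.0045]
(18.74236297607422, 126.68289184570312) [[-95.0, -44.0], [-221.0, -44.0], [-221.0, -62.0], [-95.0, -62.0]]
```

View pics/b.png

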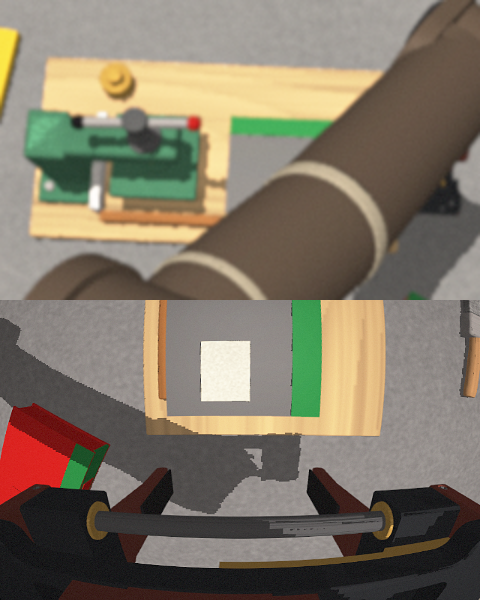

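Call:
arm_command --plan '[{"rx": 0,"ry": 0,"rz": 0,"tx": 0,"ty": 0,"tz": 0.035,"claw": 0.0878},{"rx": 0,"ry": 0,"rz": 0,"tx": 0,"ty": 0,"tz": 0.07,"claw": 0.0878},{"rx": 0,"ry": 0,"rz": 0,"tx": 0,"ty": 0,"tz": 0.098,"claw": 0.0878},{"rx": 0,"ry": 0,"rz": 0,"tx": 0.01,"ty": 0,"tz": 0.098,"claw": 0.0878},{"rx": 0,"ry": 0,"rz": 0,"tx": 0.02,"ty": 0,"tz": 0.098,"claw": 0.0878},{"rx": 0,"ry": 0,"rz": 0,"tx": 0.028,"ty": 0,"tz": 0.098,"claw": 0.0878},{"rx": 0,"ry": 0,"rz": 0,"tx": 0.036,"ty": -0.001,"tz": 0.098,"claw": 0.0878},{"rx": 0,"ry": 0,"rz": 0,"tx": 0.044,"ty": -0.001,"tz": 0.098,"claw": 0.0878},{"rx": 0,"ry": 0,"rz": 0,"tx": 0.052,"ty": -0.001,"tz": 0.098,"claw": 0.0878},{"rx": 0,"ry": 0,"rz": 0,"tx": 0.06,"ty": -0.002,"tz": 0.098,"claw": 0.0878},{"rx": 0,"ry": 0,"rz": 0,"tx": 0.068,"ty": -0.002,"tz": 0.098,"claw": 0.0878},{"rx": 0,"ry": 0,"rz": 0,"tx": 0.076,"ty": -0.002,"tz": 0.098,"claw": 0.0878}]'

```text
clock: 7.38
tool_pos: [0.5284, -0.0547, 0.0547]
ee_rot: [[-0.048, 0.999, 0.005], [0.999, 0.048, -0.001], [-0.002, 0.005, -1.0]]
contact_force: [2.9, -5.0, -3.5]
grip_width: 1.0
```

Call:
arm_command --plan '[{"rx": 0,"ry": 0,"rz": 0,"tx": 0.008,"ty": 0,"tz": 0.002,"claw": 0.0878},{"rx": 0,"ry": 0,"rz": 0,"tx": 0.016,"ty": 0,"tz": 0.002,"claw": 0.0878},{"rx": 0,"ry": 0,"rz": 0,"tx": 0.024,"ty": 0,"tz": 0.002,"claw": 0.0878},{"rx": 0,"ry": 0,"rz": 0,"tx": 0.032,"ty": 0,"tz": 0.002,"claw": 0.0878},{"rx": 0,"ry": 0,"rz": 0,"tx": 0.04,"ty": 0,"tz": 0.002,"claw": 0.0878},{"rx": 0,"ry": 0,"rz": 0,"tx": 0.048,"ty": 0,"tz": 0.002,"claw": 0.0878},{"rx": 0,"ry": 0,"rz": 0,"tx": 0.056,"ty": -0.001,"tz": 0.002,"claw": 0.0878},{"rx": 0,"ry": 0,"rz": 0,"tx": 0.064,"ty": -0.001,"tz": 0.002,"claw": 0.0878},{"rx": 0,"ry": 0,"rz": 0,"tx": 0.072,"ty": -0.001,"tz": 0.002,"claw": 0.0878},{"rx": 0,"ry": 0,"rz": 0,"tx": 0.08,"ty": -0.001,"tz": 0.002,"claw": 0.0878},{"rx": 0,"ry": 0,"rz": 0,"tx": 0.087,"ty": -0.001,"tz": 0.002,"claw": 0.0878},{"rx": 0,"ry": 0,"rz": 0,"tx": 0.094,"ty": -0.001,"tz": 0.002,"claw": 0.0878}]'

```text
clock: 8.38
tool_pos: [0.5241, 0.0375, 0.0534]
ee_rot: [[-0.046, 0.999, 0.008], [0.999, 0.046, -0.002], [-0.003, 0.008, -1.0]]
contact_force: [3.6, -9.7, 2.6]
grip_width: 1.001
```

```bash
python3 - <<'E'
from h import *
from rig import *
o=observe();print(stat(o),np.round(o["ee_rot"],3).tolist(),o["joint_pos"].round(0));print(move(o,-137,2,52,-90))
E
```

```text
([-162.3, 1.1], np.float64(53.4), [3.6, -9.7, 2.6], 8.3833) [[-0.046, 0.999, 0.008], [0.999, 0.046, -0.002], [-0.003, 0.008, -1.0]] [-40.  34.  40. 117. -33.  40.  25.]
[0.0253, -0.0009, 0.0013, -0.0008]
```

Call:
arm_command --plan '[{"rx": 0,"ry": 0,"rz": 0,"tx": 0.006,"ty": 0,"tz": 0,"claw": 0.0878},{"rx": 0,"ry": 0,"rz": 0,"tx": 0.011,"ty": 0,"tz": 0,"claw": 0.0878},{"rx": 0,"ry": 0,"rz": 0,"tx": 0.016,"ty": 0,"tz": 0,"claw": 0.0878},{"rx": 0,"ry": 0,"rz": 0,"tx": 0.02,"ty": 0,"tz": 0,"claw": 0.0878},{"rx": 0,"ry": 0,"rz": 0,"tx": 0.022,"ty": 0,"tz": 0,"claw": 0.0878},{"rx": 0,"ry": 0,"rz": 0,"tx": 0.024,"ty": 0,"tz": 0,"claw": 0.0878},{"rx": 0,"ry": 0,"rz": 0,"tx": 0.024,"ty": 0,"tz": 0,"claw": 0.0878}]'

```text
clock: 8.97
tool_pos: [0.523, 0.0616, 0.0534]
ee_rot: [[-0.047, 0.999, 0.008], [0.999, 0.047, -0.002], [-0.002, 0.008, -1.0]]
contact_force: [4.6, -9.6, 3.4]
grip_width: 0.998
```

Call:
arm_command --plan '[{"rx": 0,"ry": 0,"rz": 0,"tx": 0.001,"ty": 0,"tz": 0,"claw": 0.0878},{"rx": 0,"ry": 0,"rz": 0,"tx": 0.002,"ty": 0,"tz": 0,"claw": 0.0878},{"rx": 0,"ry": 0,"rz": 0,"tx": 0.002,"ty": 0,"tz": 0,"claw": 0.0878}]'

```text
clock: 9.22
tool_pos: [0.5229, 0.0633, 0.0534]
ee_rot: [[-0.046, 0.999, 0.008], [0.999, 0.046, -0.002], [-0.002, 0.008, -1.0]]
contact_force: [2.7, -9.8, 2.7]
grip_width: 0.998
```

Call:
arm_command --plan '[{"rx": 0,"ry": 0,"rz": 0,"tx": 0.001,"ty": 0,"tz": 0,"claw": 0.0878},{"rx": 0,"ry": 0,"rz": 0,"tx": 0.002,"ty": 0,"tz": 0,"claw": 0.0878},{"rx": 0,"ry": 0,"rz": 0,"tx": 0.002,"ty": 0,"tz": 0,"claw": 0.0878}]'

```text
clock: 9.47
tool_pos: [0.5228, 0.0652, 0.0534]
ee_rot: [[-0.046, 0.999, 0.008], [0.999, 0.046, -0.002], [-0.002, 0.008, -1.0]]
contact_force: [4.6, -10.9, 2.5]
grip_width: 1.0
```

Call:
arm_command --plan '[{"rx": 0,"ry": 0,"rz": 0,"tx": 0.001,"ty": 0,"tz": 0,"claw": 0.0878},{"rx": 0,"ry": 0,"rz": 0,"tx": 0.002,"ty": 0,"tz": 0,"claw": 0.0878},{"rx": 0,"ry": 0,"rz": 0,"tx": 0.002,"ty": 0,"tz": 0,"claw": 0.0878}]'

```text
clock: 9.72
tool_pos: [0.5228, 0.0659, 0.0534]
ee_rot: [[-0.046, 0.999, 0.008], [0.999, 0.046, -0.004], [-0.004, 0.008, -1.0]]
contact_force: [4.6, -14.4, 3.9]
grip_width: 1.0
```

Call:
arm_command --plan '[{"rx": 0,"ry": 0,"rz": 0,"tx": 0.001,"ty": 0,"tz": 0,"claw": 0.0878},{"rx": 0,"ry": 0,"rz": 0,"tx": 0.002,"ty": 0,"tz": 0,"claw": 0.0878},{"rx": 0,"ry": 0,"rz": 0,"tx": 0.002,"ty": 0,"tz": 0,"claw": 0.0878}]'

```text
clock: 9.97
tool_pos: [0.5228, 0.066, 0.0534]
ee_rot: [[-0.045, 0.999, 0.008], [0.999, 0.045, -0.006], [-0.006, 0.008, -1.0]]
contact_force: [6.2, -19.2, 2.5]
grip_width: 0.999
```

```bash
python3 - <<'E'
from h import *
from rig import *
o=observe();print(stat(o))
c=camera("scene");cv2.imwrite("pics/s3.png",cv2.resize(c["frame"][210:430,200:440],(655,600),interpolation=2)[:,:,::-1])
E
```

```text
([-133.8, 1.1], np.float64(53.4), [6.2, -19.2, 2.5], 9.9667)
```

View pics/s3.png

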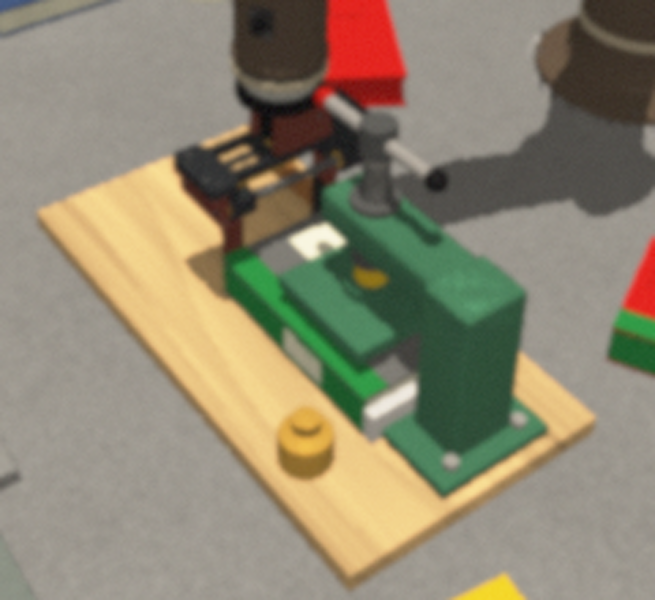

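Call:
arm_command --plan '[{"rx": 0,"ry": 0,"rz": 0,"tx": -0.02,"ty": 0,"tz": 0,"claw": 0.0878},{"rx": 0,"ry": 0,"rz": 0,"tx": -0.05,"ty": 0,"tz": 0,"claw": 0.0878},{"rx": 0,"ry": 0,"rz": 0,"tx": -0.08,"ty": 0,"tz": -0.02,"claw": 0.0878},{"rx": 0,"ry": 0,"rz": 0,"tx": -0.09,"ty": 0,"tz": -0.06,"claw": 0.0878},{"rx": 0,"ry": 0,"rz": 0,"tx": -0.09,"ty": 0,"tz": -0.1,"claw": 0},{"rx": 0,"ry": 0,"rz": 0,"tx": -0.09,"ty": 0,"tz": -0.14,"claw": 0},{"rx": 0,"ry": 0,"rz": 0,"tx": -0.09,"ty": 0,"tz": -0.18,"claw": 0},{"rx": 0,"ry": 0,"rz": 0,"tx": -0.09,"ty": 0,"tz": -0.22,"claw": 0},{"rx": 0,"ry": 0,"rz": 0,"tx": -0.09,"ty": 0,"tz": -0.25,"claw": 0},{"rx": 0,"ry": 0,"rz": 0,"tx": -0.09,"ty": 0,"tz": -0.25,"claw": 0},{"rx": 0,"ry": 0,"rz": 0,"tx": -0.09,"ty": 0,"tz": -0.25,"claw": 0}]' --squeeze 20

```text
clock: 10.93
tool_pos: [0.5244, -0.0177, 0.3033]
ee_rot: [[-0.05, 0.999, 0.005], [0.999, 0.05, 0.003], [0.003, 0.005, -1.0]]
contact_force: [-1.1, 0.4, -0.4]
grip_width: 0.506
```

```bash
python3 - <<'E'
from h import *
from rig import *
import pickle
o=observe();print(stat(o),o["grip_width"],np.round(o["ee_rot"],3).tolist(),o["joint_pos"].round(0))
a=camera("wrist");c=camera("top");s=camera("scene");pickle.dump((a,c,s),open("c3.pkl","wb"))
cv2.imwrite("pics/c.png",np.vstack([cv2.resize(c["frame"][140:290,160:420],(520,300),interpolation=2),cv2.resize(a["frame"],(520,300))])[:,:,::-1])
print(move(o,-36,-36,330,-90),move(o,-36,-36,250,-90))
E
```

```text
([-217.5, 3.4], np.float64(303.3), [-1.1, 0.4, -0.4], 10.9333) 0.5057520131104372 [[-0.05, 0.999, 0.005], [0.999, 0.05, 0.003], [0.003, 0.005, -1.0]] [-48.  15.  55. 103. -13.  69.  14.]
[0.1815, 0.0401, -0.026, 0.0028] [0.1813, 0.0397, 0.054, 0.0028]
```

View pics/c.png

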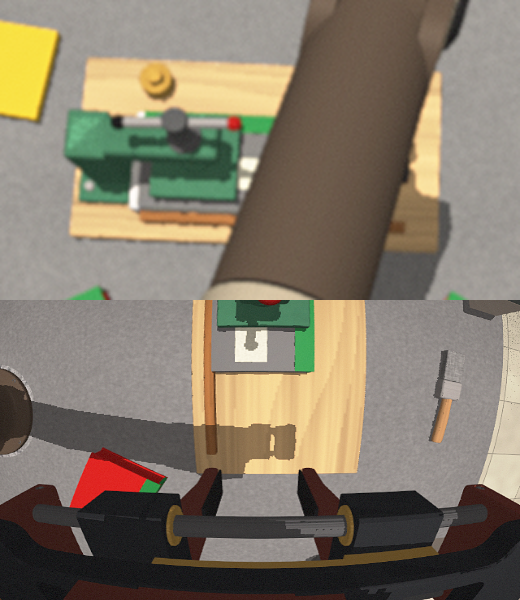

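Call:
arm_command --plan '[{"rx": 0,"ry": 0,"rz": 0,"tx": 0,"ty": 0.01,"tz": -0.026,"claw": 0},{"rx": 0,"ry": 0,"rz": 0,"tx": 0.02,"ty": 0.02,"tz": -0.026,"claw": 0},{"rx": 0,"ry": 0,"rz": 0,"tx": 0.05,"ty": 0.03,"tz": -0.026,"claw": 0},{"rx": 0,"ry": 0,"rz": 0,"tx": 0.08,"ty": 0.04,"tz": -0.026,"claw": 0},{"rx": 0,"ry": 0,"rz": 0,"tx": 0.11,"ty": 0.04,"tz": -0.026,"claw": 0},{"rx": 0,"ry": 0,"rz": 0,"tx": 0.14,"ty": 0.04,"tz": -0.026,"claw": 0},{"rx": 0,"ry": 0,"rz": 0,"tx": 0.165,"ty": 0.04,"tz": -0.026,"claw": 0},{"rx": 0,"ry": 0,"rz": 0,"tx": 0.1815,"ty": 0.04,"tz": -0.026,"claw": 0},{"rx": 0,"ry": 0,"rz": 0,"tx": 0.1815,"ty": 0.04,"tz": -0.026,"claw": 0},{"rx": 0,"ry": 0,"rz": 0,"tx": 0.1815,"ty": 0.04,"tz": -0.026,"claw": 0}]'

```text
clock: 11.92
tool_pos: [0.5544, 0.1651, 0.3253]
ee_rot: [[-0.05, 0.999, -0.002], [0.999, 0.05, -0.002], [-0.002, -0.002, -1.0]]
contact_force: [-0.1, -0.9, -0.3]
grip_width: 0.003
```

```bash
python3 - <<'E'
from h import *
from rig import *
import pickle
a,c,s=pickle.load(open("c3.pkl","rb"))
for uv in((386,116),(261,116)): print(inv(wz(a,uv,.06)).round(1))
r=mask(a,(0,150,80),(8,255,255),(290,0,380,20));print(len(pts(r)))
o=observe();print(stat(o),o["grip_width"],np.round(o["ee_rot"],3).tolist(),o["joint_pos"].round(0))
print(move(o,-36,-36,250,-90))
t=camera("top");m=mask(t,(0,150,80),(8,255,255),(260,190,290,212));print(len(pts(m)));
q=cast(t,pts(m).mean(0),.2416) if m.any() else None;print(q, inv(q[0]) if q is not None else '')
# handle angle now & waypoint table
E
```

```text
[-125.1  -65.3]
[-125.7   63.1]
138
([-36.3, -35.1], np.float64(325.3), [-0.1, -0.9, -0.3], 11.9167) 0.0034133833846105074 [[-0.05, 0.999, -0.002], [0.999, 0.05, -0.002], [-0.002, -0.002, -1.0]] [-60.  20.  52.  94. -17.  74.  -2.]
[0.0004, 0.0011, 0.0753, 0.0027]
32
[[0.52257235 0.13394049 0.2416    ]] [-65.92087044  -1.8761843 ]
```

Call:
arm_command --plan '[{"rx": 0,"ry": 0,"rz": 0,"tx": 0,"ty": 0,"tz": 0.025,"claw": 0},{"rx": 0,"ry": 0,"rz": 0,"tx": 0,"ty": 0.001,"tz": 0.05,"claw": 0},{"rx": 0,"ry": 0,"rz": 0,"tx": 0,"ty": 0.001,"tz": 0.065,"claw": 0},{"rx": 0,"ry": 0,"rz": 0,"tx": 0,"ty": 0.001,"tz": 0.075,"claw": 0},{"rx": 0,"ry": 0,"rz": 0,"tx": 0,"ty": 0.001,"tz": 0.075,"claw": 0}]'

```text
clock: 12.38
tool_pos: [0.5552, 0.1629, 0.2498]
ee_rot: [[-0.046, 0.999, -0.003], [0.999, 0.046, -0.002], [-0.002, -0.003, -1.0]]
contact_force: [-0.4, -0.8, 0.1]
grip_width: 0.003
```

```bash
python3 - <<'E'
from h import *
from rig import *
o=observe();print(stat(o),move(o,-36,-36,250,-90))
def tab(p0,phis,r=48):
    for i,p in enumerate(phis):
        a=np.radians(p);print(p,"tx %.3f ty %.3f tz %.4f"%((r*np.cos(a)-p0[0])/1e3,-(r*np.sin(a)-p0[1])/1e3,(phis[0]-p)*.05e-3))
tab((-36,-36),range(207,207-216,-18))
P=lambda p:(48*np.cos(np.radians(p)),48*np.sin(np.radians(p)))
print();tab(P(9),range(-9,-9-216,-18))
E
```

```text
([-38.5, -35.8], np.float64(249.8), [-0.4, -0.8, 0.1], 12.3833) [0.0025, 0.0002, -0.0002, -0.0014]
207 tx -0.007 ty -0.014 tz 0.0000
189 tx -0.011 ty -0.028 tz 0.0009
171 tx -0.011 ty -0.044 tz 0.0018
153 tx -0.007 ty -0.058 tz 0.0027
135 tx 0.002 ty -0.070 tz 0.0036
117 tx 0.014 ty -0.079 tz 0.0045
99 tx 0.028 ty -0.083 tz 0.0054
81 tx 0.044 ty -0.083 tz 0.0063
63 tx 0.058 ty -0.079 tz 0.0072
45 tx 0.070 ty -0.070 tz 0.0081
27 tx 0.079 ty -0.058 tz 0.0090
9 tx 0.083 ty -0.044 tz 0.0099

-9 tx 0.000 ty 0.015 tz 0.0000
-27 tx -0.005 ty 0.029 tz 0.0009
-45 tx -0.013 ty 0.041 tz 0.0018
-63 tx -0.026 ty 0.050 tz 0.0027
-81 tx -0.040 ty 0.055 tz 0.0036
-99 tx -0.055 ty 0.055 tz 0.0045
-117 tx -0.069 ty 0.050 tz 0.0054
-135 tx -0.081 ty 0.041 tz 0.0063
-153 tx -0.090 ty 0.029 tz 0.0072
-171 tx -0.095 ty 0.015 tz 0.0081
-189 tx -0.095 ty 0.000 tz 0.0090
-207 tx -0.090 ty -0.014 tz 0.0099
```

Call:
arm_command --plan '[{"rx": 0,"ry": 0,"rz": 0,"tx": -0.005,"ty": -0.014,"tz": 0,"claw": 0},{"rx": 0,"ry": 0,"rz": 0,"tx": -0.009,"ty": -0.028,"tz": 0.001,"claw": 0},{"rx": 0,"ry": 0,"rz": 0,"tx": -0.009,"ty": -0.044,"tz": 0.002,"claw": 0},{"rx": 0,"ry": 0,"rz": 0,"tx": -0.005,"ty": -0.058,"tz": 0.003,"claw": 0},{"rx": 0,"ry": 0,"rz": 0,"tx": 0.004,"ty": -0.07,"tz": 0.004,"claw": 0},{"rx": 0,"ry": 0,"rz": 0,"tx": 0.016,"ty": -0.079,"tz": 0.005,"claw": 0}]'

```text
clock: 12.88
tool_pos: [0.4787, 0.1744, 0.2487]
ee_rot: [[-0.044, 0.999, 0.006], [0.999, 0.044, 0.001], [0.0, 0.006, -1.0]]
contact_force: [6.2, -4.8, 0.5]
grip_width: 0.007
```

```bash
python3 - <<'E'
from h import *
from rig import *
o=observe();p=inv(o["tool_pos"]);print(stat(o),np.hypot(*p),np.degrees(np.arctan2(p[1],p[0])),o["joint_pos"].round(0),o["wrist_torque"])
s=camera("scene");cv2.imwrite("pics/s4.png",cv2.resize(s["frame"][210:430,200:440],(655,600),interpolation=2)[:,:,::-1])
E
```

```text
([-23.5, 40.1], np.float64(248.7), [6.2, -4.8, 0.5], 12.8833) 46.43313785674323 120.39007595939397 [-68.  16.  52. 110. -14.  61.  -8.] [-1.06008619 -1.32214372 -0.06224639]
```

View pics/s4.png

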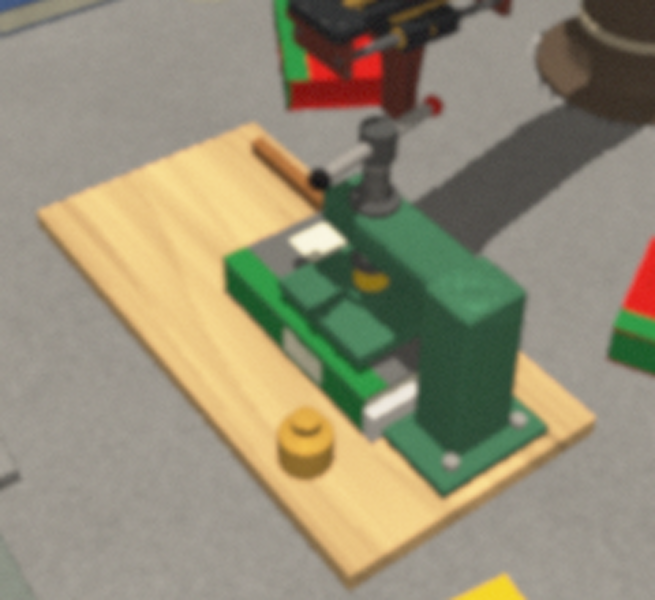

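```bash
python3 - <<'E'
import numpy as np
def tab(s,st,n=12,r=48):
    x0,y0=r*np.cos(np.radians(s)),r*np.sin(np.radians(s))
    for i in range(1,n+1):
        a=np.radians(s-i*st);print("%d tx %.3f ty %.3f tz %.4f"%(s-i*st,(r*np.cos(a)-x0)/1e3,-(r*np.sin(a)-y0)/1e3,i*st*.05e-3))
    print()
tab(117,18);tab(-99,10);tab(-219,10)
E
```

```text
99 tx 0.014 ty -0.005 tz 0.0009
81 tx 0.029 ty -0.005 tz 0.0018
63 tx 0.044 ty 0.000 tz 0.0027
45 tx 0.056 ty 0.009 tz 0.0036
27 tx 0.065 ty 0.021 tz 0.0045
9 tx 0.069 ty 0.035 tz 0.0054
-9 tx 0.069 ty 0.050 tz 0.0063
-27 tx 0.065 ty 0.065 tz 0.0072
-45 tx 0.056 ty 0.077 tz 0.0081
-63 tx 0.044 ty 0.086 tz 0.0090
-81 tx 0.029 ty 0.090 tz 0.0099
-99 tx 0.014 ty 0.090 tz 0.0108

-109 tx -0.008 ty -0.002 tz 0.0005
-119 tx -0.016 ty -0.005 tz 0.0010
-129 tx -0.023 ty -0.010 tz 0.0015
-139 tx -0.029 ty -0.016 tz 0.0020
-149 tx -0.034 ty -0.023 tz 0.0025
-159 tx -0.037 ty -0.030 tz 0.0030
-169 tx -0.040 ty -0.038 tz 0.0035
-179 tx -0.040 ty -0.047 tz 0.0040
-189 tx -0.040 ty -0.055 tz 0.0045
-199 tx -0.038 ty -0.063 tz 0.0050
-209 tx -0.034 ty -0.071 tz 0.0055
-219 tx -0.030 ty -0.078 tz 0.0060

-229 tx 0.006 ty -0.006 tz 0.0005
-239 tx 0.013 ty -0.011 tz 0.0010
-249 tx 0.020 ty -0.015 tz 0.0015
-259 tx 0.028 ty -0.017 tz 0.0020
-269 tx 0.036 ty -0.018 tz 0.0025
-279 tx 0.045 ty -0.017 tz 0.0030
-289 tx 0.053 ty -0.015 tz 0.0035
-299 tx 0.061 ty -0.012 tz 0.0040
-309 tx 0.068 ty -0.007 tz 0.0045
-319 tx 0.074 ty -0.001 tz 0.0050
-329 tx 0.078 ty 0.005 tz 0.0055
-339 tx 0.082 ty 0.013 tz 0.0060
```

Call:
arm_command --plan '[{"rx": 0,"ry": 0,"rz": 0,"tx": 0.014,"ty": -0.005,"tz": 0.001,"claw": 0},{"rx": 0,"ry": 0,"rz": 0,"tx": 0.029,"ty": -0.005,"tz": 0.002,"claw": 0},{"rx": 0,"ry": 0,"rz": 0,"tx": 0.044,"ty": 0.0,"tz": 0.003,"claw": 0},{"rx": 0,"ry": 0,"rz": 0,"tx": 0.056,"ty": 0.009,"tz": 0.004,"claw": 0},{"rx": 0,"ry": 0,"rz": 0,"tx": 0.065,"ty": 0.021,"tz": 0.0045,"claw": 0},{"rx": 0,"ry": 0,"rz": 0,"tx": 0.069,"ty": 0.035,"tz": 0.0055,"claw": 0}]'

```text
clock: 13.43
tool_pos: [0.5069, 0.2464, 0.2413]
ee_rot: [[-0.048, 0.999, -0.004], [0.999, 0.048, -0.002], [-0.002, -0.005, -1.0]]
contact_force: [-9.6, -5.8, 1.9]
grip_width: 0.009
```

Call:
arm_command --plan '[{"rx": 0,"ry": 0,"rz": 0,"tx": 0,"ty": 0.015,"tz": 0.001,"claw": 0},{"rx": 0,"ry": 0,"rz": 0,"tx": -0.004,"ty": 0.03,"tz": 0.002,"claw": 0},{"rx": 0,"ry": 0,"rz": 0,"tx": -0.013,"ty": 0.042,"tz": 0.003,"claw": 0},{"rx": 0,"ry": 0,"rz": 0,"tx": -0.025,"ty": 0.051,"tz": 0.0035,"claw": 0},{"rx": 0,"ry": 0,"rz": 0,"tx": -0.04,"ty": 0.055,"tz": 0.0045,"claw": 0},{"rx": 0,"ry": 0,"rz": 0,"tx": -0.055,"ty": 0.055,"tz": 0.0055,"claw": 0}]'

```text
clock: 13.93
tool_pos: [0.5651, 0.198, 0.2356]
ee_rot: [[-0.05, 0.999, -0.002], [0.999, 0.05, 0.005], [0.005, -0.002, -1.0]]
contact_force: [-2.2, 10.1, -0.7]
grip_width: 0.002
```

```bash
python3 - <<'E'
from h import *
from rig import *
import pickle
o=observe();p=inv(o["tool_pos"]);print(stat(o),np.hypot(*p),np.degrees(np.arctan2(p[1],p[0])),o["joint_pos"].round(0))
s=camera("scene");a=camera("wrist");pickle.dump((s,a),open("c5.pkl","wb"));cv2.imwrite("pics/s5.png",np.hstack([cv2.resize(s["frame"][230:380,260:420],(427,400),interpolation=2),cv2.resize(a["frame"],(373,400))])[:,:,::-1])
E
```

```text
([-4.0, -47.4], np.float64(235.6), [-2.2, 10.1, -0.7], 13.9333) 47.57755174119571 -94.77162198867424 [-58.  27.  48.  98. -22.  65.  -1.]
```

View pics/s5.png

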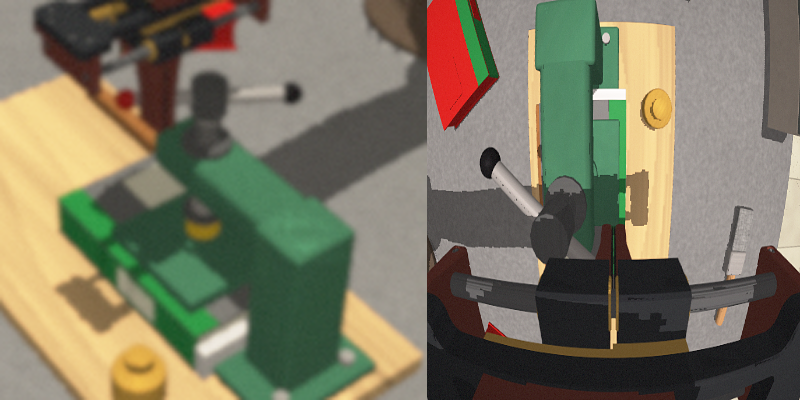

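Call:
arm_command --plan '[{"rx": 0,"ry": 0,"rz": 0,"tx": -0.008,"ty": -0.002,"tz": 0.0005,"claw": 0},{"rx": 0,"ry": 0,"rz": 0,"tx": -0.016,"ty": -0.005,"tz": 0.001,"claw": 0},{"rx": 0,"ry": 0,"rz": 0,"tx": -0.023,"ty": -0.01,"tz": 0.0015,"claw": 0},{"rx": 0,"ry": 0,"rz": 0,"tx": -0.029,"ty": -0.016,"tz": 0.002,"claw": 0}]'

```text
clock: 14.37
tool_pos: [0.5523, 0.1675, 0.2349]
ee_rot: [[-0.049, 0.999, 0.003], [0.999, 0.049, 0.003], [0.003, 0.004, -1.0]]
contact_force: [3.4, 7.3, 1.3]
grip_width: 0.005
```

Call:
arm_command --plan '[{"rx": 0,"ry": 0,"rz": 0,"tx": -0.005,"ty": -0.007,"tz": 0.0005,"claw": 0},{"rx": 0,"ry": 0,"rz": 0,"tx": -0.008,"ty": -0.014,"tz": 0.001,"claw": 0},{"rx": 0,"ry": 0,"rz": 0,"tx": -0.011,"ty": -0.022,"tz": 0.0015,"claw": 0},{"rx": 0,"ry": 0,"rz": 0,"tx": -0.011,"ty": -0.031,"tz": 0.002,"claw": 0}]'

```text
clock: 14.7
tool_pos: [0.5239, 0.1537, 0.2335]
ee_rot: [[-0.048, 0.999, 0.008], [0.999, 0.048, 0.002], [0.002, 0.008, -1.0]]
contact_force: [10.1, 3.7, -3.3]
grip_width: 0.004
```

Call:
arm_command --plan '[{"rx": 0,"ry": 0,"rz": 0,"tx": 0,"ty": -0.008,"tz": 0.0005,"claw": 0},{"rx": 0,"ry": 0,"rz": 0,"tx": 0.002,"ty": -0.016,"tz": 0.001,"claw": 0},{"rx": 0,"ry": 0,"rz": 0,"tx": 0.006,"ty": -0.024,"tz": 0.0015,"claw": 0},{"rx": 0,"ry": 0,"rz": 0,"tx": 0.01,"ty": -0.031,"tz": 0.002,"claw": 0}]'

```text
clock: 15.03
tool_pos: [0.4928, 0.1605, 0.2318]
ee_rot: [[-0.046, 0.999, 0.009], [0.999, 0.046, 0.0], [-0.0, 0.009, -1.0]]
contact_force: [10.1, -2.3, -1.2]
grip_width: 0.004
```

Call:
arm_command --plan '[{"rx": 0,"ry": 0,"rz": 0,"tx": 0.006,"ty": -0.006,"tz": 0.0005,"claw": 0},{"rx": 0,"ry": 0,"rz": 0,"tx": 0.013,"ty": -0.011,"tz": 0.001,"claw": 0},{"rx": 0,"ry": 0,"rz": 0,"tx": 0.013,"ty": -0.011,"tz": 0.001,"claw": 0}]'

```text
clock: 15.28
tool_pos: [0.4795, 0.1732, 0.2303]
ee_rot: [[-0.047, 0.999, 0.005], [0.999, 0.047, -0.0], [-0.001, 0.005, -1.0]]
contact_force: [5.5, -5.2, 2.6]
grip_width: 0.002
```

Call:
arm_command --plan '[{"rx": 0,"ry": 0,"rz": 0,"tx": -0.01,"ty": 0.008,"tz": 0,"claw": 0},{"rx": 0,"ry": 0,"rz": 0,"tx": -0.02,"ty": 0.01,"tz": -0.02,"claw": 0},{"rx": 0,"ry": 0,"rz": 0,"tx": -0.04,"ty": 0.01,"tz": -0.05,"claw": 0},{"rx": 0,"ry": 0,"rz": 0,"tx": -0.07,"ty": 0.01,"tz": -0.08,"claw": 0},{"rx": 0,"ry": 0,"rz": 0,"tx": -0.09,"ty": 0.01,"tz": -0.08,"claw": 0},{"rx": 0,"ry": 0,"rz": 0,"tx": -0.09,"ty": 0.01,"tz": -0.08,"claw": 0},{"rx": 0,"ry": 0,"rz": 0,"tx": -0.09,"ty": 0.01,"tz": -0.08,"claw": 0}]'

```text
clock: 15.87
tool_pos: [0.4922, 0.0832, 0.3096]
ee_rot: [[-0.045, 0.999, 0.001], [0.999, 0.045, 0.002], [0.001, 0.001, -1.0]]
contact_force: [-0.2, 1.3, -0.8]
grip_width: 0.007
```

```bash
python3 - <<'E'
from h import *
from rig import *
import pickle
o=observe();print(stat(o),o["joint_pos"].round(0))
C={n:camera(n) for n in("top","scene","wrist")};pickle.dump(C,open("c6.pkl","wb"))
for n,c in C.items():
    m=mask(c,(0,150,60),(8,255,255),(0,0,640,480));k,l,st,ce=cv2.connectedComponentsWithStats(m)
    print(n,[(ce[i].round(1).tolist(),int(st[i,4]),st[i,2:4].tolist()) for i in range(1,k) if 12<st[i,4]<1500])
f1=C["scene"]["frame"][220:380,240:420];cv2.imwrite("pics/s6.png",np.hstack([cv2.resize(f1,(450,400),interpolation=2),cv2.resize(C["wrist"]["frame"][:320],(350,400))])[:,:,::-1])
E
```

```text
([-115.2, 30.8], np.float64(309.6), [-0.2, 1.3, -0.8], 15.8667) [-63.  10.  56. 106.  -9.  69.  -2.]
top []
scene [([330.2, 152.8], 63, [21, 14]), ([325.3, 159.0], 52, [15, 12]), ([316.1, 191.3], 21, [6, 9]), ([355.9, 253.0], 20, [6, 6]), ([475.0, 353.8], 163, [23, 13])]
wrist [([270.4, 95.9], 538, [27, 28]), ([55.9, 300.5], 28, [15, 8]), ([599.4, 306.9], 25, [9, 9]), ([165.6, 326.9], 1150, [59, 37]), ([36.8, 314.1], 38, [11, 12]), ([44.8, 310.9], 14, [8, 7]), ([603.5, 311.6], 13, [6, 6]), ([612.2, 312.4], 16, [9, 6]), ([23.9, 323.3], 78, [20, 22]), ([612.3, 318.2], 23, [11, 9]), ([17.9, 319.1], 16, [7, 7])]
```

View pics/s6.png

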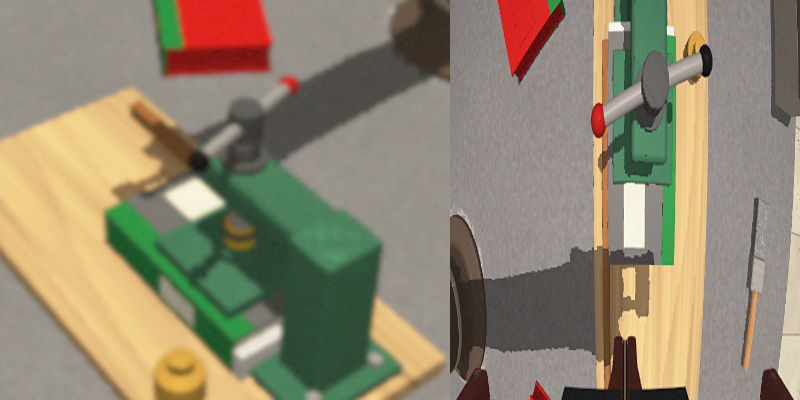

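```bash
python3 - <<'E'
from h import *
import pickle
C=pickle.load(open("c6.pkl","rb"));s,a=C["scene"],C["wrist"]
X,e=meet(ray(s,(355.9,253)),wray(a,(270.4,95.9)));p=inv(X);print(X,e,p,np.hypot(*p),np.degrees(np.arctan2(p[1],p[0])))
for z in(.216,.22,.224,.228):
  q=inv(wz(a,(270.4,95.9),z));print(z,q.round(1),np.hypot(*q).round(1))
h=mask(s,(0,0,0),(180,110,70),(312,245,326,295));print()
# ball in scene with looser mask
m=mask(s,(0,120,60),(10,255,255),(345,242,368,265));print(pts(m).mean(0),len(pts(m)))
# platen/book via wrist: initial ball z check with w1/scene
E
```

```text
[0.45577569 0.18040461 0.2170851 ] 0.0008058851745710204 [-16.36841967  62.66319051] 64.76573637160854 104.6392786447647
0.216 [-16.5  62.5] 64.6
0.22 [-16.9  61.9] 64.2
0.224 [-17.3  61.4] 63.8
0.228 [-17.7  60.9] 63.4

[352.5625     250.41666667] 48
```

Call:
arm_command --plan '[{"rx": 0,"ry": 0,"rz": 0,"tx": 0.03,"ty": -0.003,"tz": 0,"claw": 0},{"rx": 0,"ry": 0,"rz": 0,"tx": 0.065,"ty": -0.006,"tz": 0,"claw": 0},{"rx": 0,"ry": 0,"rz": 0,"tx": 0.095,"ty": -0.01,"tz": 0.01,"claw": 0},{"rx": 0,"ry": 0,"rz": 0,"tx": 0.104,"ty": -0.01,"tz": 0.03,"claw": 0},{"rx": 0,"ry": 0,"rz": 0,"tx": 0.104,"ty": -0.01,"tz": 0.05,"claw": 0},{"rx": 0,"ry": 0,"rz": 0,"tx": 0.104,"ty": -0.01,"tz": 0.058,"claw": 0},{"rx": 0,"ry": 0,"rz": 0,"tx": 0.104,"ty": -0.01,"tz": 0.058,"claw": 0},{"rx": 0,"ry": 0,"rz": 0,"tx": 0.104,"ty": -0.01,"tz": 0.058,"claw": 0}]'

```text
clock: 16.68
tool_pos: [0.4769, 0.1876, 0.2507]
ee_rot: [[-0.048, 0.999, -0.001], [0.999, 0.048, -0.001], [-0.001, -0.001, -1.0]]
contact_force: [-0.1, -0.8, 0.1]
grip_width: 0.007
```

```bash
python3 - <<'E'
from h import *
from rig import *
print(stat(observe()))
E
```

```text
([-10.1, 41.3], np.float64(250.7), [-0.1, -0.8, 0.1], 16.6833)
```

Call:
arm_command --plan '[{"rx": 0,"ry": 0,"rz": 0,"tx": 0,"ty": 0,"tz": 0.001,"claw": 0},{"rx": 0,"ry": 0,"rz": 0,"tx": 0,"ty": 0,"tz": 0.002,"claw": 0},{"rx": 0,"ry": 0,"rz": 0,"tx": 0,"ty": 0,"tz": 0.003,"claw": 0},{"rx": 0,"ry": 0,"rz": 0,"tx": 0,"ty": 0,"tz": 0.003,"claw": 0}]'

```text
clock: 17.02
tool_pos: [0.477, 0.1878, 0.248]
ee_rot: [[-0.048, 0.999, 0.0], [0.999, 0.048, 0.001], [0.001, 0.0, -1.0]]
contact_force: [-0.3, -0.2, -0.3]
grip_width: 0.007
```

Call:
arm_command --plan '[{"rx": 0,"ry": 0,"rz": 0,"tx": 0,"ty": 0,"tz": 0.001,"claw": 0},{"rx": 0,"ry": 0,"rz": 0,"tx": 0,"ty": 0,"tz": 0.002,"claw": 0},{"rx": 0,"ry": 0,"rz": 0,"tx": 0,"ty": 0,"tz": 0.002,"claw": 0}]'

```text
clock: 17.27
tool_pos: [0.4768, 0.1879, 0.2456]
ee_rot: [[-0.048, 0.999, -0.0], [0.999, 0.048, 0.0], [0.0, -0.0, -1.0]]
contact_force: [-0.1, 0.7, 0.2]
grip_width: 0.006
```

Call:
arm_command --plan '[{"rx": 0,"ry": 0,"rz": 0,"tx": 0,"ty": 0,"tz": 0.001,"claw": 0},{"rx": 0,"ry": 0,"rz": 0,"tx": 0,"ty": 0,"tz": 0.001,"claw": 0}]'

```text
clock: 17.43
tool_pos: [0.4769, 0.1879, 0.2447]
ee_rot: [[-0.048, 0.999, 0.0], [0.999, 0.048, 0.0], [0.0, 0.0, -1.0]]
contact_force: [-0.1, 0.7, 2.1]
grip_width: 0.006
```

Call:
arm_command --plan '[{"rx": 0,"ry": 0,"rz": 0,"tx": 0,"ty": 0,"tz": 0.001,"claw": 0},{"rx": 0,"ry": 0,"rz": 0,"tx": 0,"ty": 0,"tz": 0.001,"claw": 0}]'

```text
clock: 17.6
tool_pos: [0.477, 0.1879, 0.2442]
ee_rot: [[-0.048, 0.999, 0.0], [0.999, 0.048, 0.001], [0.001, 0.0, -1.0]]
contact_force: [-2.4, -0.4, 8.8]
grip_width: 0.01
```

Call:
arm_command --plan '[{"rx": 0,"ry": 0,"rz": 0,"tx": 0,"ty": 0,"tz": 0.001,"claw": 0},{"rx": 0,"ry": 0,"rz": 0,"tx": 0,"ty": 0,"tz": 0.001,"claw": 0}]'

```text
clock: 17.77
tool_pos: [0.4771, 0.1879, 0.2439]
ee_rot: [[-0.048, 0.999, 0.0], [0.999, 0.048, 0.001], [0.001, 0.0, -1.0]]
contact_force: [-4.5, -1.2, 16.7]
grip_width: 0.005
```

Call:
arm_command --plan '[{"rx": 0,"ry": 0,"rz": 0,"tx": 0,"ty": 0,"tz": -0.015,"claw": 0},{"rx": 0,"ry": 0,"rz": 0,"tx": -0.015,"ty": 0.006,"tz": -0.015,"claw": 0},{"rx": 0,"ry": 0,"rz": 0,"tx": -0.03,"ty": 0.012,"tz": -0.015,"claw": 0},{"rx": 0,"ry": 0,"rz": 0,"tx": -0.03,"ty": 0.012,"tz": -0.01,"claw": 0},{"rx": 0,"ry": 0,"rz": 0,"tx": -0.03,"ty": 0.012,"tz": 0.003,"claw": 0},{"rx": 0,"ry": 0,"rz": 0,"tx": -0.03,"ty": 0.012,"tz": 0.013,"claw": 0},{"rx": 0,"ry": 0,"rz": 0,"tx": -0.03,"ty": 0.012,"tz": 0.013,"claw": 0},{"rx": 0,"ry": 0,"rz": 0,"tx": -0.022,"ty": 0.005,"tz": 0.013,"claw": 0},{"rx": 0,"ry": 0,"rz": 0,"tx": -0.014,"ty": 0.0,"tz": 0.013,"claw": 0},{"rx": 0,"ry": 0,"rz": 0,"tx": -0.007,"ty": -0.004,"tz": 0.0135,"claw": 0},{"rx": 0,"ry": 0,"rz": 0,"tx": 0.001,"ty": -0.006,"tz": 0.014,"claw": 0},{"rx": 0,"ry": 0,"rz": 0,"tx": 0.001,"ty": -0.006,"tz": 0.014,"claw": 0}]'

```text
clock: 18.77
tool_pos: [0.4716, 0.1883, 0.2289]
ee_rot: [[-0.048, 0.999, 0.003], [0.999, 0.048, -0.003], [-0.003, 0.002, -1.0]]
contact_force: [3.7, -8.4, -0.0]
grip_width: 0.005
```

Call:
arm_command --plan '[{"rx": 0,"ry": 0,"rz": 0,"tx": -0.012,"ty": 0.004,"tz": 0,"claw": 0},{"rx": 0,"ry": 0,"rz": 0,"tx": -0.025,"ty": 0.008,"tz": -0.01,"claw": 0},{"rx": 0,"ry": 0,"rz": 0,"tx": -0.045,"ty": 0.008,"tz": -0.04,"claw": 0},{"rx": 0,"ry": 0,"rz": 0,"tx": -0.075,"ty": 0.008,"tz": -0.07,"claw": 0},{"rx": 0,"ry": 0,"rz": 0,"tx": -0.105,"ty": 0.008,"tz": -0.1,"claw": 0},{"rx": 0,"ry": 0,"rz": 0,"tx": -0.14,"ty": 0.008,"tz": -0.12,"claw": 0},{"rx": 0,"ry": 0,"rz": 0,"tx": -0.14,"ty": 0.008,"tz": -0.12,"claw": 0},{"rx": 0,"ry": 0,"rz": 0,"tx": -0.14,"ty": 0.008,"tz": -0.12,"claw": 0}]'

```text
clock: 19.43
tool_pos: [0.4861, 0.0469, 0.3507]
ee_rot: [[-0.044, 0.999, 0.003], [0.999, 0.044, 0.003], [0.003, 0.003, -1.0]]
contact_force: [-0.1, 1.1, -0.5]
grip_width: 0.005
```

```bash
python3 - <<'E'
from h import *
from rig import *
o=observe();print(stat(o))
C={n:camera(n) for n in("scene","wrist")};s,a=C["scene"],C["wrist"]
ms=mask(s,(0,130,60),(8,255,255),(335,240,375,275));ma=mask(a,(0,150,60),(8,255,255),(220,20,400,160))
us,ua=pts(ms).mean(0),pts(ma).mean(0);print(us,len(pts(ms)),ua,len(pts(ma)))
X,e=meet(ray(s,us),wray(a,ua));p=inv(X);print(X,e,p,np.hypot(*p),np.degrees(np.arctan2(p[1],p[0])))
cv2.imwrite("pics/s7.png",np.hstack([cv2.resize(s["frame"][220:380,240:420],(450,400),interpolation=2),cv2.resize(a["frame"][:320],(350,400))])[:,:,::-1])
E
```

```text
([-151.2, 38.6], np.float64(350.7), [-0.1, 1.1, -0.5], 19.4333)
[347.01973684 247.98026316] 152 [284.5615142   28.18611987] 317
[0.46752141 0.1853049  0.24175428] 0.028040891833061986 [-12.02557201  50.70007596] 52.10673742073267 103.34342641381195
```

View pics/s7.png

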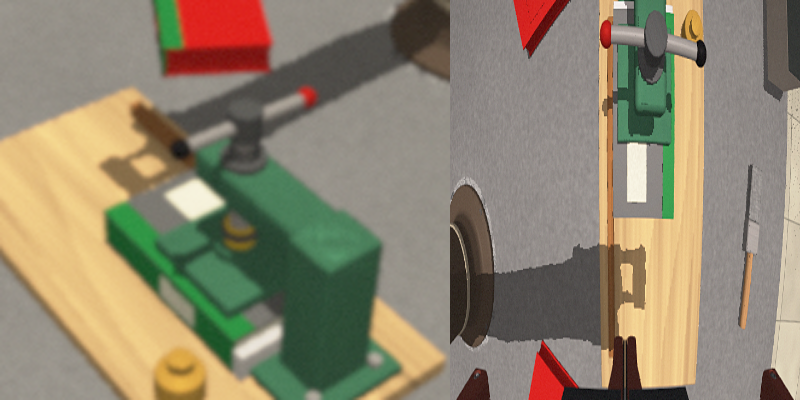

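```bash
python3 - <<'E'
from h import *
from rig import *
s,a=camera("scene"),camera("wrist")
ms=mask(s,(0,120,60),(8,255,255),(355,248,375,270));ma=mask(a,(0,150,60),(8,255,255),(270,10,310,50))
X,e=meet(ray(s,pts(ms).mean(0)),wray(a,pts(ma).mean(0)));p=inv(X);print(X,e,p,np.hypot(*p),np.degrees(np.arctan2(p[1],p[0])))
g=mask(a,(45,120,50),(80,255,255),(380,100,430,190));q=pts(g);b=q[q[:,1]>q[:,1].max()-3];print("rear spine corner",inv(wz(a,(b[:,0].max(),b[:,1].max()),.06)))
print("rear left",inv(wz(a,(300,173),.06)))
print(stat(observe()));print(job_done())
E
```

```text
[0.45240675 0.20159599 0.21614135] 0.0004993994381014699 [ 4.9579862  65.03242216] 65.22114349876439 85.64027891537818
rear spine corner [-122.12057763  -64.96492624]
rear left [-121.35915779   63.04203545]
([-147.6, 39.6], np.float64(348.1), [-0.3, 0.7, -0.1], 19.6333)
the job is handed in; nothing more can be done
None
```

The green-spined book is home in the press with the platen snugged to about half a turn past touch, and the job is handed in. It took about 20 s of the 72 s allowed.

**What I did:** I pushed the book against the fence with the open fingers, then slid it to the back stop. I wound the handle clockwise with the closed fingers about 457° in all, then let go and backed clear. I did not touch any of the other things on the bench.

**Book position:** Before winding, its rear corners were at about (-125, -65) and (-126, +63) mm in the press frame, as expected when fully home. After winding, rougher readings gave x about -122 and -121 mm. That 3–4 mm difference could be picture-reading error, since those last points were near the edge of the wrist image, but I did not resolve it.

**Handle:** The red ball's height came out at 216.1 mm in the final pictures. Lowering the fingertips onto the bar gave 216.6 mm before the last 19° of winding. Together these put the handle about 0.5 turn past touch. The ball height measured at the start, carried forward, disagrees and suggests only about 0.35.

**Forces:** The highest force I read was about 19 N.

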